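Lock the bayonet plug of the cutter's oil pot

ROBOT

A 6-joint arm with a two-finger parallel gripper is mounted at the origin on the work surface; the furniture and walls round the work are solid. World frame = base frame: x ahead of the robot, y to its left, z up, the work surface at z = 0. Lengths are in mm, angles in rad, forces in N, time in s.
With the tool pointing down it reaches from about 250 to 725 mm from the base axis. Payload 9.7 kg.
Tool frame: the origin (TCP) lies between the finger pads; the fingertips stand 11 mm ahead of it and the grasp point (between the pads) lies 8 mm behind it; z points along the fingers, y is the line along which they close (so a half turn about z gives the same grasp; the last joint's range is limited). The gripper opens to 85 mm and grips with 20 to 120 N. Pads are 22 mm wide; open, the fingers measure 114 mm over their backs; the gripper's body (76 mm by 85 mm) begins 54 mm behind the grasp point. The pads swing forward as they close: fully open they stand 13 mm farther back than shut.
Start: joints at [-1.284, 0.087, 0.176, 1.66, 0, 1.571], TCP at [155.584, -527.532, 210.084] pointing down, gripper open.
Joint ranges: [-3.13, 3.13], [-0.85, 1.81], [-1.15, 1.24], [-2.2, 2.28], [-1.44, 1.52], [-3.14, 3.14]. Speed limits (rad/s): [2.22, 2.22, 2.57, 3.14, 3.14, 3.14].

INTERFACE

Orientations are given as a unit quaternion [x, y, z, w].
In Python, from plant import * gives the robot as it stands.
- The arm moves only by the shell command python3 -m handwheel 'ROWS' [FORCE]. ROWS is text: rows parted by semicolons, each of 7 numbers parted by spaces: the turn, a rotation vector about the tool's x, y, z each as a share of pi/2 rad, from -1 to 1, then the shift along the tool's x, y, z each as a share of 0.75 m, from -1 to 1, then the opening, from -1 (shut) to 1 (fully open). A call has 1 to 20 rows; each row shifts and turns the commanded pose from where the row before left it, along the tool's axes as they then stand; what a row does not reach is not made up. A row lasts 1/12 s, in which the tool goes at most 41.7 mm and 7.16 degrees, less where a joint would pass 70% of its speed; a pose out of reach is approached as far as the arm can. A call with a number of a shift or a turn outside -1 to 1 is refused whole. A call with a gripper value outside its range is refused whole. The fingers move at their own pace and stop on an object; FORCE is the grip in N (left out, the last holds). Time passes only in rows, so rows that do not move let the fingers close. It gives the time, the measured TCP pose, the force, the opening and the grip force at its end, in the units of the state.
- read_state(): the state, without advancing time (a new reading comes with each control period).
- grab_frame(name): name is "scene" or "top" or "wrist"; returns the picture (480x640x3 uint8, red, green, blue); there is no depth.
- get_calibration(name): a dict with "camera_matrix" (3x3 intrinsics, pixels), "cam_to_world" (4x4, takes a point from camera to world coordinates). Camera axes: x right, y up, looking along -z (the intrinsics and any distortion apply to the point x, -y, -z); pixel columns grow to the right and rows downward; lengths in mm; the calibration is good to about 2 mm. A picture is of the moment at which its call begins: read the wrist's pose just before it. get_calibration takes no time and is no camera call; for the wrist camera it gives the pose at the moment of the call.
- hand_in(): hands the job in; it is judged then, once.
The state is a dict: "clock": time; "joints": joint angles; "qvel": joint speeds; "effort": joint torques, N m; "ee_pos": TCP position; "ee_rot": TCP orientation; "force": force on the tool from outside, world axes, zero at the start; "torque": the same for the moment, N m; "opening": opening from 0.0 (shut) to 1.0 (fully open); "grip_force": force on a finger pad.
Only numpy, scipy, OpenCV 4.12 (cv2) and the standard library are available. Lean on these libraries where they do the work, as an engineer would, in place of code of your own. Each camera call takes 0.05 s, during which the arm holds its last target. There are 200 camera calls.

TASK

Close the cutter's oil pot: take the plug that has two lugs at its foot, set it into the pot with the lugs in the two slots, push it down against the spring, turn it a quarter turn clockwise (seen from above) and let go, so that it stays locked and upright with its lugs in the notches. Leave the smooth plug without lugs where it stands.

Things in the scene. Friction and masses are not known exactly. Their poses are not given: they have to be found in the camera images.
- lug_plug: Bayonet plug, loose, 0.08 to 0.17 kg, standing on the worktop. Steel stem 38 mm across, z = 0 to 28 mm (rim 42 mm at its top), with a grip bar on it. At the foot two lugs (z = 0 to 7 mm, 10 mm wide) stick out along its +x and -x, 64 mm tip to tip; a half turn makes no difference. Origin: centre of its underside, z up.
- plug_grip (a point): Where to pinch the plug: on the axis of its dark grip bar, 52 mm above its underside. The bar stands on the stem, z = 28 to 64 mm, 44 mm long along the plug's x (the line of the lugs), 14 mm wide along y: pinch across y, fingertips no lower than the stem's top. Axes as the plug's.
- smooth_plug: Bystander: a plug with the same stem, bar and size but without lugs, standing near the bayonet plug; the two may be in each other's place. Leave it. Origin: centre of its underside, z up.
- oil_pot: Oil pot: round aluminium housing fixed to the worktop, 96 mm across, 60 mm high, on a dark foot 112 mm across; brass outlet low on its +x side. The plug turns in it only clockwise from above, and only while its underside is below z = 45 mm (40 is a good depth); stops block the other way and beyond about 105 degrees. Origin: centre of its underside, z up.
- pot_mouth (a point): Centre of the pot's mouth, level with its top (pot z = 60 mm); axes as the pot's. The lip is 8 mm thick, with a round hole 46 mm across and two slots for the lugs along the pot's +x and -x, each 22 mm wide and reaching 37 mm from the axis; the upper 3 mm of hole and slots are bevelled 3 mm wider all round.
- pot_notch (a point): On the pot's axis at z = 55 mm, the height of the roofs of two notches under the lip, 3 mm high, on the pot's +y and -y. They take the lugs after a 90 degree turn, with about 12 degrees of play. Let go there, the plug is lifted by the spring until its underside is at z = 48 mm and stays locked, its bar across the line of the slots.
- pot_spring (a joint): Spring plate in the pot's hole, 34 mm across: 0 = up (its top at pot z = 50 mm, where it carries the plug with its lugs in the slots), 0.016 m = fully down (z = 34 mm). It takes 4 N to start and about 9 N to go fully down.
Mind the look-alikes: they are no part of the job. Leave any pink look-alike of the lug_plug alone.

How it is judged:
By the outcome, as a careful person would: the job done as asked, in the order asked, and still so for the second after the job is handed in, with the robot touching nothing.
It also fails if it takes over 48 s, if anything falls off the work surface, if the arm or the gripper's body presses on something with over 40 N, if the wrist force passes 120 N, or if a joint passes its speed limit or range.

## Working session

There is one attempt and no reset: what is moved stays moved. The work goes in short steps, Python scripts to look and compute and a shell command to move; the robot and the scene stay as the last step left them, time stands still between calls to the robot, and variables do not carry over. Pictures are saved under pics/ and viewed, at most 10 in all, crops included, and the job is handed in when it is done.

```bash
ls; mkdir -p pics; python3 - <<'E'
from plant import *
import cv2,numpy as np
np.set_printoptions(suppress=True,precision=4)
s=read_state();print(s)
for n in("scene","top"):
    f=grab_frame(n);cv2.imwrite(f"pics/{n}0.png",f[:,:,::-1]);print(get_calibration(n))
E
```

```text
pics
{'clock': 0.0, 'joints': array([-1.284 ,  0.0874,  0.1751,  1.6598,  0.    ,  1.5708]), 'qvel': array([-0.0009,  0.0015,  0.0008, -0.0009,  0.0007,  0.0016]), 'effort': array([  0.0005, -52.0382,  46.4809,   0.016 ,   0.0002,   0.    ]), 'ee_pos': array([ 155.5337, -527.2782,  209.4052]), 'ee_rot': array([ 0.9897,  0.1429, -0.0001, -0.0006]), 'force': array([-0.0616,  0.934 ,  0.3366]), 'torque': array([-0.0186, -0.0061, -0.0257]), 'grip_force': 0.0, 'opening': 1.0029584306389108}
{'camera_matrix': array([[504.6258,   0.    , 327.5102],
       [  0.    , 504.6258, 247.2635],
       [  0.    ,   0.    ,   1.    ]]), 'cam_to_world': array([[ -0.8996,   0.3414,  -0.2722, 158.6924],
       [ -0.4367,  -0.7018,   0.5628, 688.9606],
       [  0.0012,   0.6252,   0.7805, 851.4965],
       [  0.    ,   0.    ,   0.    ,   1.    ]])}
{'camera_matrix': array([[483.0163,   0.    , 314.8906],
       [  0.    , 483.0163, 243.7296],
       [  0.    ,   0.    ,   1.    ]]), 'cam_to_world': array([[   0.0276,    0.9981,   -0.055 ,  380.7031],
       [  -0.9995,    0.0267,   -0.0176,  124.6581],
       [  -0.0161,    0.0554,    0.9983, 1019.8637],
       [   0.    ,    0.    ,    0.    ,    1.    ]])}
```

View pics/scene0.png

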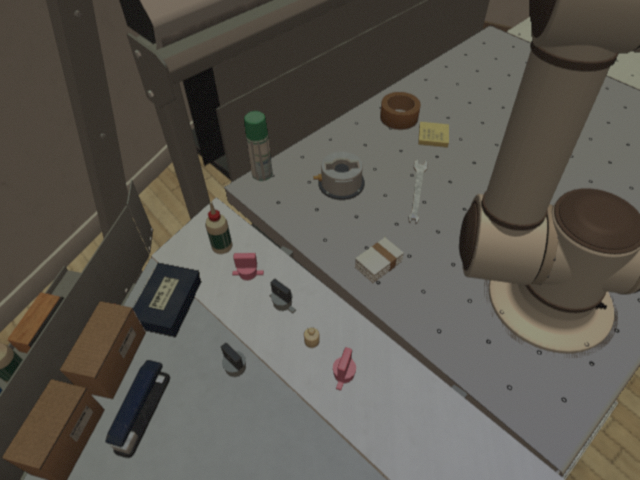

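View pics/top0.png

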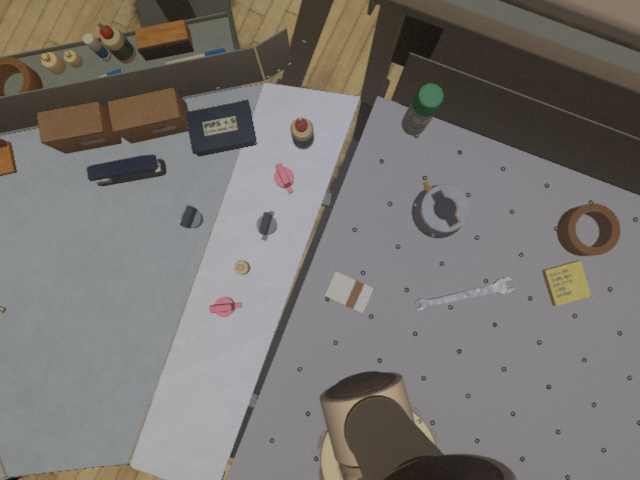

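The scene view shows two grey plugs, at (281,293) and (233,358), with pink look-alikes nearby; the pot is at (342,175). In the top view the plug at (266,224) seems to have lugs, the one at (192,217) looks smooth, and the pot is at (445,210) with its outlet at (427,187). I'll zoom in.

```bash
python3 - <<'E'
import cv2,numpy as np
t=cv2.imread('pics/top0.png');s=cv2.imread('pics/scene0.png')
c=lambda im,u,v,h:cv2.resize(im[v-h:v+h,u-h:u+h],(266,266),interpolation=cv2.INTER_CUBIC)
cv2.imwrite('pics/c1.png',np.vstack([np.hstack([c(t,266,224,25),c(t,192,217,25),c(t,445,210,35)]),np.hstack([c(s,281,293,25),c(s,233,358,25),c(s,342,175,35)])]))
E
```

```text
(no output)
```

View pics/c1.png

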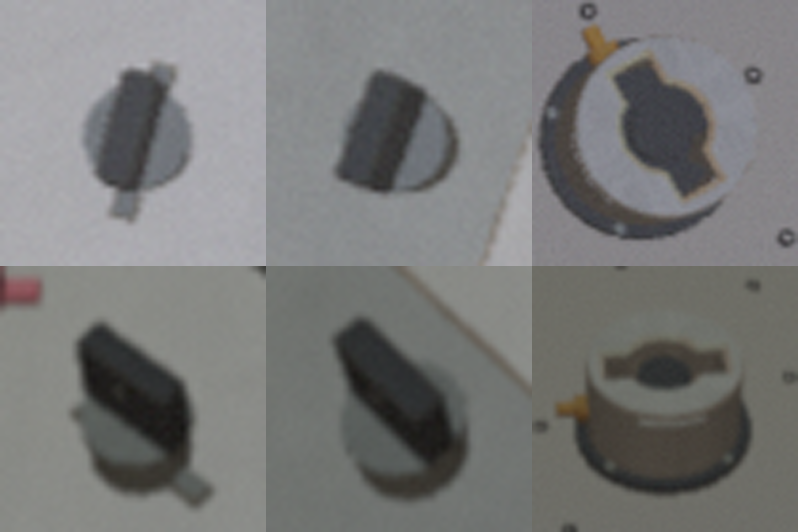

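```bash
cat > h.py <<'E'
from plant import *
import numpy as np,cv2
np.set_printoptions(suppress=True,precision=3)
def ray(n,p,C=None):
    C=C or get_calibration(n);K=C['camera_matrix'];T=C['cam_to_world']
    d=np.linalg.inv(K)@[p[0],p[1],1];d=T[:3,:3]@(d*[1,-1,-1]);return T[:3,3],d/np.linalg.norm(d)
def plane(n,p,z,C=None):
    o,d=ray(n,p,C);return o+d*(z-o[2])/d[2]
def tri(p,q):
    a,b=ray('top',p);c,d=ray('scene',q)
    k=np.linalg.lstsq(np.c_[b,-d],c-a,rcond=None)[0];P,Q=a+b*k[0],c+d*k[1];return (P+Q)/2,np.linalg.norm(P-Q)
E
python3 - <<'E'
from h import *
print(tri((272,211.2),(270.7,295.4)),tri((263.9,240.4),(293.2,310.1)))
print(tri((436.3,191.6),(326.5,166.1)),tri((455.5,225),(358.6,165.3)))
a,b=plane('top',(272,211.2),5),plane('top',(263.9,240.4),5);print(a,b,(a+b)/2,np.degrees(np.arctan2(*(a-b)[1::-1])))
a,b=plane('top',(436.3,191.6),60),plane('top',(455.5,225),60);print(a,b,(a+b)/2,np.degrees(np.arctan2(*(a-b)[1::-1])))
C=get_calibration('wrist');print(C['cam_to_world'],read_state()['ee_pos'])
E
```

```text
(array([504.02 , 235.89 ,  -0.434]), np.float64(0.6473928682984919)) (array([442.357, 250.608,   8.706]), np.float64(3.9778774215725856))
(array([543.57 , -98.498,  57.833]), np.float64(1.9746634460607455)) (array([ 478.822, -138.342,   53.43 ]), np.float64(0.2171427819836619))
[503.066 235.163   5.   ] [440.75  250.253   5.   ] [471.908 242.708   5.   ] -13.611856044012345
[544.124 -97.637  60.   ] [ 478.255 -136.515   60.   ] [ 511.19  -117.076   60.   ] 30.550670086294854
[[   0.283    0.916    0.283  226.995]
 [  -0.959    0.271    0.082 -505.851]
 [  -0.002   -0.294    0.956  373.479]
 [   0.       0.       0.       1.   ]] [ 155.555 -527.328  209.488]
```

```bash
python3 -m handwheel '0 0 -0.078 0 0 0 1;0 0 -0.078 0 0 0 1;0 0 0 0 0 0 1'; python3 -c "
from h import *
s=read_state();print(s['joints'],s['ee_rot'])"
```

```text
clock: 0.35
ee_pos: [155.6, -527.4, 209.7]
ee_rot: [0.964, 0.266, 0.0, -0.0]
force: [-0.9, -0.3, 0.0]
opening: 1.002
grip_force: 0.0
[-1.284  0.087  0.175  1.66   0.     1.32 ] [ 0.964  0.266  0.    -0.   ]
```

```bash
python3 -m handwheel '0 0 -0.079 0 0 0 1;0 0 -0.079 0 0 0 1;0 0 -0.079 0 0 0 1;0 0 -0.079 0 0 0 1;0 0 -0.079 0 0 0 1;0 0 -0.079 0 0 0 1;0 0 -0.079 0 0 0 1;0 0 -0.079 0 0 0 1;0 0 -0.079 0 0 0 1;0 0 -0.079 0 0 0 1;0 0 -0.079 0 0 0 1;0 0 -0.079 0 0 0 1;0 0 -0.079 0 0 0 1;0 0 -0.079 0 0 0 1;0 0 -0.079 0 0 0 1;0 0 -0.079 0 0 0 1;0 0 -0.079 0 0 0 1;0 0 -0.079 0 0 0 1;0 0 -0.079 0 0 0 1;0 0 0 0 0 0 1'
python3 -m handwheel '0 0 0 -0.0067 0.044 0 1;0 0 0 -0.0067 0.044 0 1;0 0 0 -0.0067 0.044 0 1;0 0 0 -0.0067 0.044 0 1;0 0 0 -0.0067 0.044 0 1;0 0 0 -0.0067 0.044 0 1;0 0 0 -0.0067 0.044 0 1;0 0 0 -0.0067 0.044 0 1;0 0 0 -0.0067 0.044 0 1;0 0 0 -0.0067 0.044 0 1;0 0 0 -0.0067 0.044 0 1;0 0 0 -0.0067 0.044 0 1;0 0 0 -0.0067 0.044 0 1;0 0 0 -0.0067 0.044 0 1;0 0 0 -0.0067 0.044 0 1;0 0 0 -0.0067 0.044 0 1;0 0 0 -0.0067 0.044 0 1;0 0 0 0 0 0 1'
python3 - <<'E'
from h import *
s=read_state();q=s['ee_rot'];y=2*np.arctan2(q[1],q[0]);c,n=np.cos(y),np.sin(y)
d=np.array([472,243])-s['ee_pos'][:2];print(np.degrees(y),s['joints'],'tool dx,dy mm',d@[c,n],d@[n,-c])
E
```

```text
clock: 2.02
ee_pos: [155.5, -527.4, 209.8]
ee_rot: [0.125, 0.992, 0.0, -0.0]
force: [0.1, 0.4, -0.4]
opening: 1.003
grip_force: 0.0
clock: 3.52
ee_pos: [379.4, -1.4, 209.7]
ee_rot: [0.127, 0.992, 0.001, -0.0]
force: [0.1, -0.6, 0.0]
opening: 1.001
grip_force: 0.0
165.39204513362714 [-0.005 -0.316 -0.191  1.697  0.001  0.25 ] tool dx,dy mm -27.933024692762647 259.8147111117409
```

```bash
python3 -m handwheel '0 0 0 -0.0037 0.0346 0 1;0 0 0 -0.0037 0.0346 0 1;0 0 0 -0.0037 0.0346 0 1;0 0 0 -0.0037 0.0346 0 1;0 0 0 -0.0037 0.0346 0 1;0 0 0 -0.0037 0.0346 0 1;0 0 0 -0.0037 0.0346 0 1;0 0 0 -0.0037 0.0346 0 1;0 0 0 -0.0037 0.0346 0 1;0 0 0 -0.0037 0.0346 0 1;0 0 0 0 0 0 1;0 0 0 0 0 0 1'
python3 - <<'E'
from h import *
import pickle
C=get_calibration('wrist');f=grab_frame('wrist');cv2.imwrite('pics/w1.png',f[:,:,::-1]);pickle.dump(C,open('w1.pkl','wb'))
E
```

```text
clock: 4.52
ee_pos: [469.7, 239.4, 209.3]
ee_rot: [0.128, 0.992, -0.0, -0.001]
force: [-0.5, 0.0, -0.6]
opening: 0.998
grip_force: 0.0
```

View pics/w1.png

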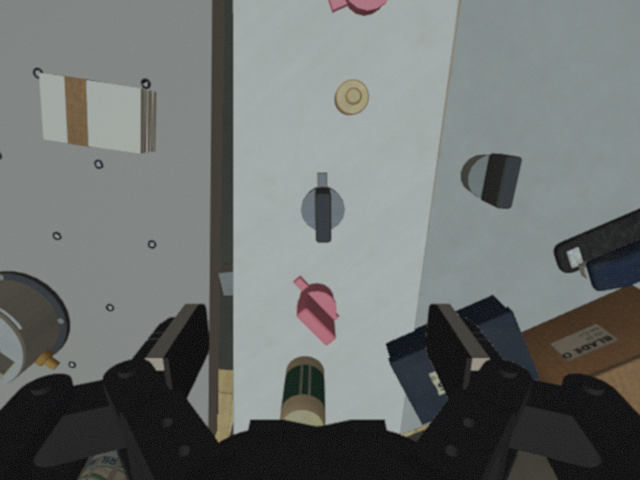

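The wrist view shows the lug plug at (322,208), with its bar nearly vertical in the image and one lug at (322,178). A pink plug is near (318,310), and the pot is at left.

```bash
python3 - <<'E'
from h import *
import pickle
C=pickle.load(open('w1.pkl','rb'));im=cv2.imread('pics/w1.png')
g=cv2.cvtColor(im,cv2.COLOR_BGR2GRAY)[165:260,290:355]
m=(g<80).astype('uint8')
P=np.argwhere(m)[:,::-1]+[290,165];v=P[:,1];print(len(P),v.min(),v.max(),P[:,0].min(),P[:,0].max())
for r in range(186,246,6):
    q=P[v==r,0]; print(r,q.min() if len(q) else 0,q.max() if len(q) else 0,end=' | ')
print()
def mid(r): q=P[abs(v-r)<=2,0];return q.mean()+.5
a=plane(0,(mid(v.max()-6),v.max()+.5),64,C);b=plane(0,(mid(v.min()+4),v.min()),28,C)
c=plane(0,(mid(v.max()-25),v.max()-25),64,C)
M=(a+b)/2
print(a,b,np.linalg.norm((a-b)[:2]),M,'yaw',np.degrees(np.arctan2(*(a-b)[1::-1])),np.degrees(np.arctan2(*(a-c)[1::-1])))
# stem disc + lug tip
lug=plane(0,(322.5,172.5),7,C);print('lugtip',lug)
s=read_state();q=s['ee_rot'];y=2*np.arctan2(q[1],q[0]);cc,n=np.cos(y),np.sin(y)
d=M[:2]-s['ee_pos'][:2];print(np.degrees(y),'tool dx,dy',d@[cc,n],d@[n,-cc])
E
```

```text
842 187 241 315 330
186 0 0 | 192 315 330 | 198 315 330 | 204 315 330 | 210 315 330 | 216 315 330 | 222 316 330 | 228 316 330 | 234 316 330 | 240 317 329 | 
[493.146 239.352  64.   ] [452.798 249.625  28.   ] 41.63476997226574 [472.972 244.489  46.   ] yaw -14.284613078877415 -13.301751583712772
lugtip [442.421 252.292   7.   ]
165.33525506703515 tool dx,dy -1.8354573918624337 6.418920720306843
```

```bash
python3 -m handwheel '0 0 -0.007 -0.0024 0.0085 0 1;0 0 0 0 0 0.03 1;0 0 0 0 0 0.03 1;0 0 0 0 0 0.03 1;0 0 0 0 0 0.03 1;0 0 0 0 0 0.03 1;0 0 0 0 0 0.03 0.5;0 0 0 0 0 0.02 0.5;0 0 0 0 0 0.0175 0.5;0 0 0 0 0 0 0.5;0 0 0 0 0 0 0.5' 40
python3 -m handwheel '0 0 0 0 0 0 -1;0 0 0 0 0 0 -1;0 0 0 0 0 0 -1;0 0 0 0 0 0 -1;0 0 0 0 0 0 -1;0 0 0 0 0 0 -1;0 0 0 0 0 0 -1;0 0 0 0 0 0 -1' 50
```

```text
clock: 5.48
ee_pos: [472.9, 243.9, 47.1]
ee_rot: [0.121, 0.993, -0.0, -0.0]
force: [0.5, -0.4, 0.5]
opening: 0.749
grip_force: 0.0
clock: 6.15
ee_pos: [473.1, 244.6, 47.0]
ee_rot: [0.12, 0.993, -0.0, -0.0]
force: [0.6, 0.7, -0.3]
opening: 0.005
grip_force: 0.0
```

```bash
python3 - <<'E'
from h import *
import pickle
C=get_calibration('wrist');print(C['cam_to_world'][:3,3],read_state()['opening'],read_state()['grip_force']);f=grab_frame('wrist')[:,:,::-1];t=grab_frame('top')[:,:,::-1];s=grab_frame('scene')[:,:,::-1]
pickle.dump(C,open('w2.pkl','wb'))
r=lambda i:cv2.resize(i,(400,300),interpolation=cv2.INTER_CUBIC)
cv2.imwrite('pics/w2.png',np.vstack([np.hstack([r(f),r(t[150:300,200:400])]),np.hstack([r(s[225:345,200:360]),r(f[200:480,120:493])])]))
E
```

```text
[399.174 262.906 210.997] 0.0054892255756501555 0.0
```

View pics/w2.png

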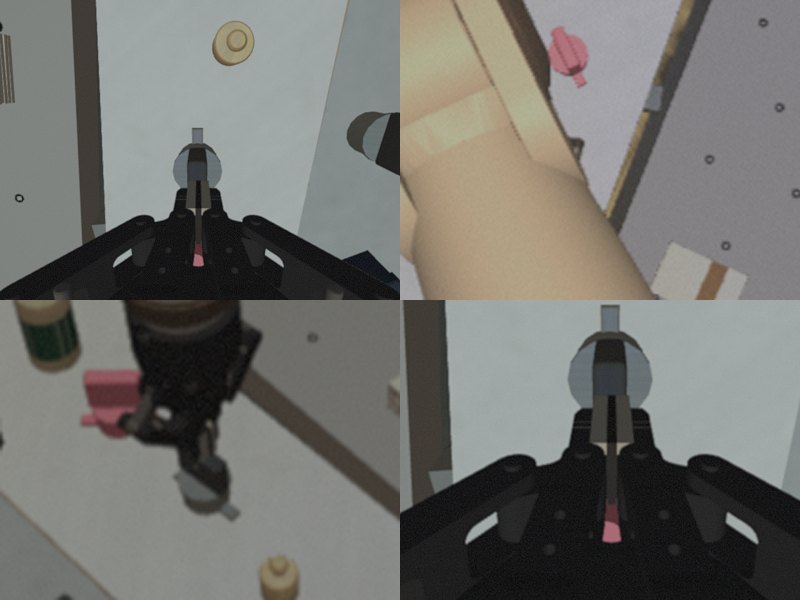

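The wrist view shows the shut fingers beyond the far end of the bar. The plug still stands, with its disc near (316,270) and a lug tip near (316,205) in the full wrist picture. I'll locate it.

```bash
python3 - <<'E'
from h import *
import pickle
C=pickle.load(open('w2.pkl','rb'))
print('disc',plane(0,(316,269),28,C),'lugtip',plane(0,(316,205),7,C))
for v in (238,250,260,270,280,290): print(v,plane(0,(316,v),28,C)[:2],plane(0,(316,v),64,C)[:2])
T=C['cam_to_world'];K=C['camera_matrix'];w=np.linalg.inv(T)
for z in(28,36,47,64):
  p=w@[473,244.5,z,1];p=p[:3]*[1,-1,-1];p=K@p;print(z,p[:2]/p[2])
E
```

```text
disc [470.706 244.913  28.   ] lugtip [441.762 251.999   7.   ]
238 [454.122 248.998] [443.312 251.734]
250 [460.439 247.442] [448.387 250.484]
260 [465.802 246.121] [452.695 249.423]
270 [471.256 244.778] [457.075 248.344]
280 [476.803 243.412] [461.531 247.247]
290 [482.446 242.022] [466.064 246.13 ]
28 [316.279 273.1  ]
36 [316.259 279.176]
47 [316.228 288.378]
64 [316.173 304.934]
```

```bash
python3 - <<'E'
from h import *
import pickle
C=pickle.load(open('w2.pkl','rb'));print(C['camera_matrix'])
f=grab_frame('wrist')[:,:,::-1]
c=cv2.resize(f[190:370,200:440],(800,600),interpolation=cv2.INTER_CUBIC);c=np.clip(c.astype(float)*1.8,0,255)
cv2.imwrite('pics/w3.png',c)
T=C['cam_to_world'];K=C['camera_matrix'];w=np.linalg.inv(T)
for n,x,z in(('tip front',11,36),('tip front70',11,70),('tip mid70',0,70),('bar near top',22,64),('bar near foot',22,28)):
  p=w@[473-.97*x,244.5+.24*x,z,1];p=K@(p[:3]*[1,-1,-1]);p=p[:2]/p[2];print(n,p,(p-[200,190])*3.333)
E
```

```text
[[373.587   0.    317.032]
 [  0.    373.587 237.815]
 [  0.      0.      1.   ]]
tip front [316.287 258.852] [387.585 229.482]
tip front70 [316.183 287.665] [387.238 325.517]
tip mid70 [316.151 311.595] [387.132 405.275]
bar near top [316.237 257.559] [387.418 225.173]
bar near foot [316.335 233.18 ] [387.744 143.919][ WARN:0@0.281] global loadsave.cpp:1063 imwrite_ Unsupported depth image for selected encoder is fallbacked to CV_8U.
```

View pics/w3.png

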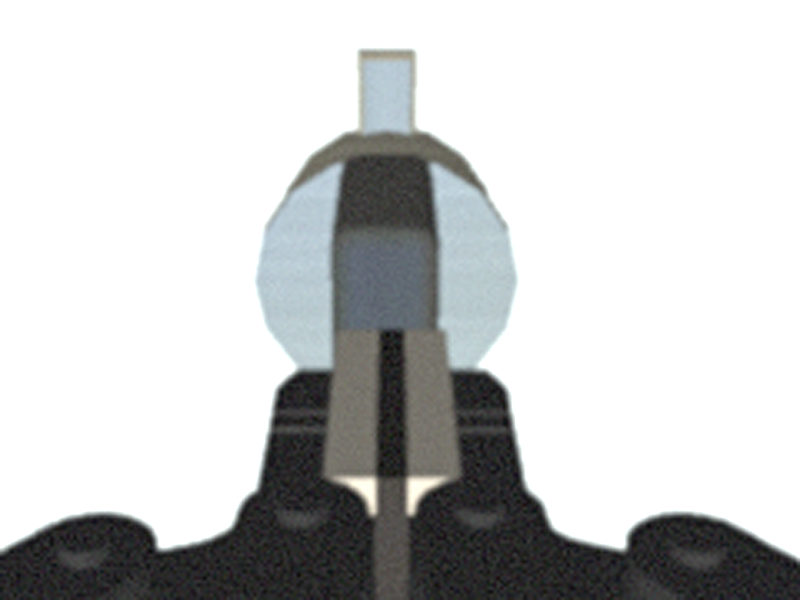

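The enlarged wrist view shows the shut fingertips at crop row 330. That puts them above the bar's top, about 25-35 mm higher than expected from the stated tool data, or else the plug stands on a lower strip. From the tips being above the bar, going down 22 mm with the fingers astride is safe, since the bar is 36 mm tall. I'll then close and check.

```bash
python3 -m handwheel '0 0 0 0 0 0 0;0 0 0 0 0 0 0;0 0 0 0 0 0 0;0 0 0 0 0 0 0;0 0 0 0 0 0 0;0 0 0 0 0 0.0075 0;0 0 0 0 0 0.0075 0;0 0 0 0 0 0.0075 0;0 0 0 0 0 0.0075 0;0 0 0 0 0 0 0;0 0 0 0 0 0 0' 20
python3 -m handwheel '0 0 0 0 0 0 -1;0 0 0 0 0 0 -1;0 0 0 0 0 0 -1;0 0 0 0 0 0 -1;0 0 0 0 0 0 -1;0 0 0 0 0 0 -1;0 0 0 0 0 0 -1' 20
python3 - <<'E'
from h import *
import pickle
C=get_calibration('wrist');f=grab_frame('wrist')[:,:,::-1];t=grab_frame('top')
pickle.dump(C,open('w4.pkl','wb'))
c=cv2.resize(f[190:370,200:440],(800,600),interpolation=cv2.INTER_CUBIC);c=np.clip(c.astype(float)*1.8,0,255).astype('uint8')
cv2.imwrite('pics/w4.png',c)
E
```

```text
clock: 7.27
ee_pos: [472.7, 244.4, 23.8]
ee_rot: [0.12, 0.993, -0.0, -0.0]
force: [-0.0, 0.1, -0.0]
opening: 0.501
grip_force: 0.0
clock: 7.85
ee_pos: [473.3, 244.6, 24.7]
ee_rot: [0.12, 0.993, 0.0, 0.0]
force: [0.3, -1.7, 1.7]
opening: 0.164
grip_force: 25.6
```

View pics/w4.png

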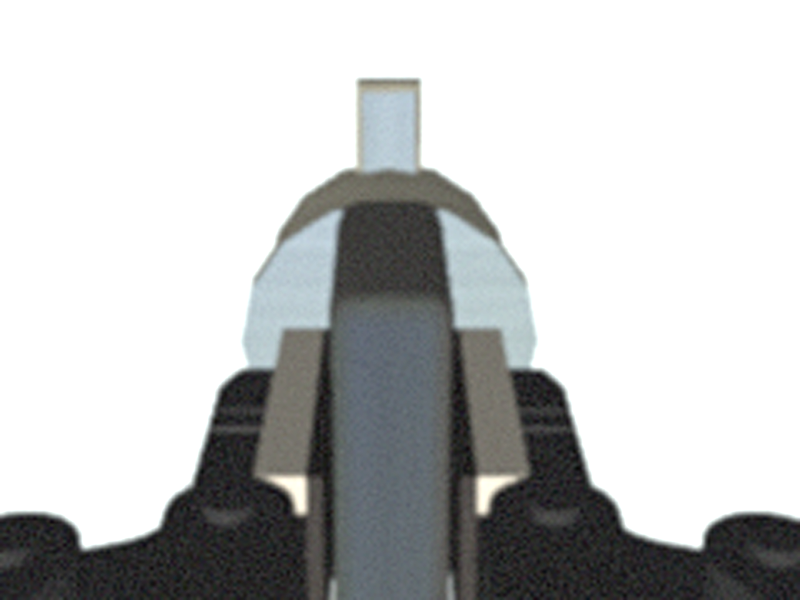

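Gripped: opening 0.164 is 14 mm, with about 16 mm of overlap on the bar. I'll regrasp 10 mm lower for a firmer hold, then lift.

```bash
python3 -m handwheel '0 0 0 0 0 0 -0.3;0 0 0 0 0 0 -0.3;0 0 0 0 0 0.0065 -0.3;0 0 0 0 0 0.0065 -0.3;0 0 0 0 0 0 -0.3;0 0 0 0 0 0 -1;0 0 0 0 0 0 -1;0 0 0 0 0 0 -1;0 0 0 0 0 0 -1;0 0 0 0 0 0 -1' 70
python3 -m handwheel '0 0 0 0 0 -0.02 -1;0 0 0 0 0 -0.03 -1;0 0 0 0 0 -0.03 -1;0 0 0 0 0 -0.03 -1;0 0 0 0 0 -0.03 -1;0 0 0 0 0 -0.03 -1;0 0 0 0 0 -0.02 -1;0 0 0 0 0 0 -1;0 0 0 0 0 0 -1;0 0 0 0 0 0 -1'
python3 -c "
from h import *
print(read_state()['joints'])"
```

```text
clock: 8.78
ee_pos: [473.1, 244.6, 14.7]
ee_rot: [0.12, 0.993, -0.0, -0.0]
force: [0.0, 0.9, -0.4]
opening: 0.149
grip_force: 68.2
clock: 9.62
ee_pos: [472.8, 244.4, 155.9]
ee_rot: [0.12, 0.993, -0.0, -0.001]
force: [-0.0, -0.3, -0.8]
opening: 0.149
grip_force: 68.4
[ 0.477  0.032  0.014  1.554 -0.     0.718]
```

```bash
python3 -m handwheel '0 0 -0.0703 0 0 0 -1;0 0 -0.0703 0 0 0 -1;0 0 -0.0703 0 0 0 -1;0 0 -0.0703 0 0 0 -1;0 0 -0.0703 0 0 0 -1;0 0 -0.0703 0 0 0 -1;0 0 -0.0703 0 0 0 -1'
python3 -m handwheel '0 0 0 0.0101 -0.0368 0 -1;0 0 0 0.0101 -0.0368 0 -1;0 0 0 0.0101 -0.0368 0 -1;0 0 0 0.0101 -0.0368 0 -1;0 0 0 0.0101 -0.0368 0 -1;0 0 0 0.0101 -0.0368 0 -1;0 0 0 0.0101 -0.0368 0 -1;0 0 0 0.0101 -0.0368 0 -1;0 0 0 0.0101 -0.0368 0 -1;0 0 0 0.0101 -0.0368 0 -1;0 0 0 0.0101 -0.0368 0 -1;0 0 0 0.0101 -0.0368 0 -1;0 0 0 0 0 0 -1;0 0 0 0 0 0 -1'
python3 - <<'E'
from h import *
import pickle
C=get_calibration('wrist');f=grab_frame('wrist')[:,:,::-1];s=grab_frame('scene')[:,:,::-1];t=grab_frame('top')[:,:,::-1]
pickle.dump(C,open('w5.pkl','wb'))
for n,i in(('w5',f),('s5',s),('t5',t)):cv2.imwrite(f'pics/{n}.png',i)
st=read_state();q=st['ee_rot'];print(np.degrees(2*np.arctan2(q[1],q[0])),st['ee_pos'])
def c(i,u,v,w,h,W,H):return cv2.resize(i[v:v+h,u:u+w],(W,H),interpolation=cv2.INTER_CUBIC)
# known pot and TCP in scene
Cs=get_calibration('scene');w=np.linalg.inv(Cs['cam_to_world']);p=Cs['camera_matrix']@((w@np.r_[st['ee_pos']-[0,0,15],1])[:3]*[1,-1,-1]);p=p[:2]/p[2];print('TCP in scene',p)
u,v=int(p[0])-50,int(p[1])-45;print(u,v)
cv2.imwrite('pics/m5.png',np.hstack([c(f,160,60,320,300,500,469),np.vstack([c(s,u,v,100,90,300,270),np.zeros((199,300,3),'uint8')])]))
E
```

```text
clock: 10.2
ee_pos: [472.5, 244.2, 155.4]
ee_rot: [-0.266, 0.964, -0.0, -0.001]
force: [-0.0, -0.9, -0.3]
opening: 0.152
grip_force: 68.5
clock: 11.37
ee_pos: [562.2, -88.1, 155.2]
ee_rot: [-0.262, 0.965, 0.001, -0.001]
force: [-0.2, 0.7, -1.5]
opening: 0.153
grip_force: 68.6
210.51557061396457 [562.29  -86.211 156.424]
TCP in scene [315.848 138.167]
265 93
```

View pics/m5.png

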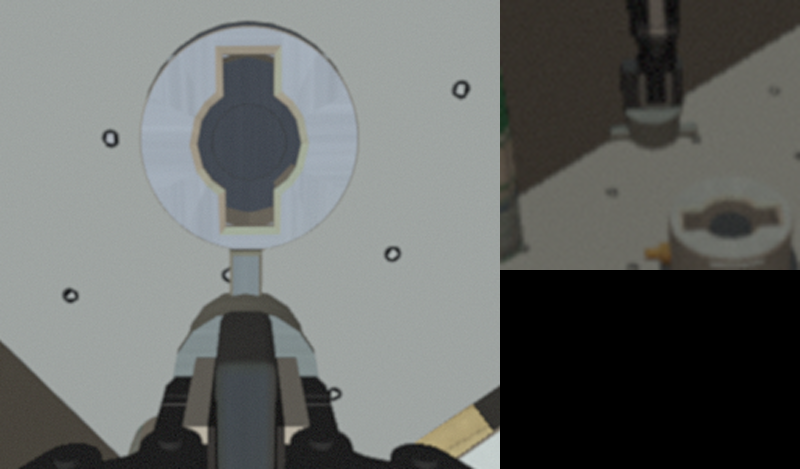

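The wrist view shows the pot's mouth centred at crop (249,139), i.e. full-image pixel (319.4,149.3), with its slots parallel to the held lugs. The scene view shows the held lugs at (304,136) and (330,139), which matches an underside about 15 mm below the TCP.

```bash
python3 - <<'E'
from h import *
import pickle
C=pickle.load(open('w5.pkl','rb'))
X=lambda u,v:(160+u/1.5625,60+v/1.5625)
P=plane(0,X(249,139.5),60,C);a=plane(0,X(248.5,46),60,C);b=plane(0,X(250,233),60,C);print(P,'len',np.linalg.norm(a-b),np.degrees(np.arctan2(*(a-b)[1::-1])))
print('held lug tip at z:',[ (z,plane(0,X(245.5,250),z,C)) for z in(140,148,156)])
s=read_state();q=s['ee_rot'];y=2*np.arctan2(q[1],q[0]);c,n=np.cos(y),np.sin(y)
for M in(P[:2],np.array([511.2,-117.1])):
  d=M-s['ee_pos'][:2];print(d@[c,n],d@[n,-c],s['ee_pos'],np.degrees(y))
E
```

```text
[ 510.42  -115.491   60.   ] len 79.18696201959584 -149.05678726149486
held lug tip at z: [(140, array([ 536.226, -102.345,  140.   ])), (148, array([ 534.47 , -103.395,  148.   ])), (156, array([ 532.714, -104.445,  156.   ]))]
59.5528236135901 1.1131414668334518 [562.29  -86.211 156.424] 210.51557061396457
59.69817292387872 -0.6689604958542504 [562.29  -86.211 156.424] 210.51557061396457
```

```bash
python3 -m handwheel '0 0 0 0.0199 0 0 -1;0 0 0 0.0199 0 0 -1;0 0 0 0.0199 0 0 -1;0 0 0 0.0199 0 0 -1;0 0 0 0 0 0 -1;0 0 0 0 0 0 -1;0 0 0 0 0 0.02 -1;0 0 0 0 0 0.02 -1;0 0 0 0 0 0.02 -1;0 0 0 0 0 0.02 -1;0 0 0 0 0 0.02 -1;0 0 0 0 0 0 -1;0 0 0 0 0 0 -1'
python3 - <<'E'
from h import *
s=read_state();q=s['ee_rot'];y=2*np.arctan2(q[1],q[0]);c,n=np.cos(y),np.sin(y)
d=np.array([510.8,-116.3])-s['ee_pos'][:2];print(d@[c,n],d@[n,-c],np.degrees(y))
f=grab_frame('wrist')[:,:,::-1];sc=grab_frame('scene')[:,:,::-1]
cv2.imwrite('pics/m6.png',np.hstack([cv2.resize(f[120:360,160:480],(480,360)),cv2.resize(sc[115:205,300:380],(320,360),interpolation=cv2.INTER_CUBIC)]))
E
```

```text
clock: 12.6
ee_pos: [511.2, -116.4, 81.8]
ee_rot: [-0.263, 0.965, 0.0, -0.001]
force: [0.3, 0.8, -0.6]
opening: 0.151
grip_force: 68.7
0.3072491940583937 0.33544771483290886 210.53851280469107
```

View pics/m6.png

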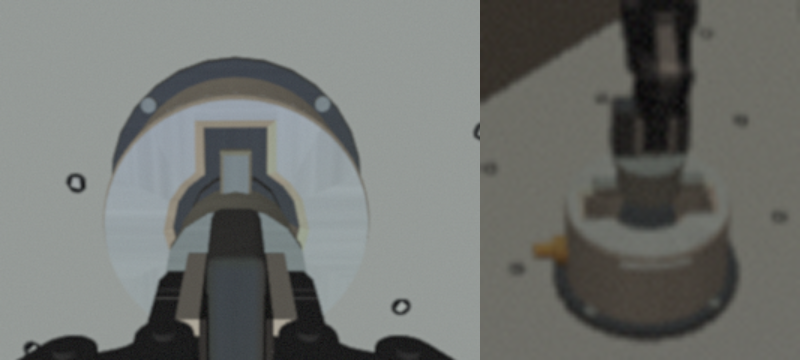

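The plug hangs centred over the mouth, with its lug over the slot. Now I'll lower it gently, watching the force.

```bash
python3 -m handwheel '0 0 0 0 0 0.0053 -1;0 0 0 0 0 0.0053 -1;0 0 0 0 0 0.004 -1;0 0 0 0 0 0 -1'
python3 -m handwheel '0 0 0 0 0 0.0027 -1;0 0 0 0 0 0.0027 -1;0 0 0 0 0 0 -1'
```

```text
clock: 13.03
ee_pos: [511.0, -117.2, 70.6]
ee_rot: [-0.263, 0.965, 0.0, -0.0]
force: [-0.8, 0.3, -0.7]
opening: 0.148
grip_force: 68.7
clock: 13.28
ee_pos: [511.1, -117.3, 66.8]
ee_rot: [-0.263, 0.965, 0.0, -0.0]
force: [-0.1, 0.2, -1.2]
opening: 0.145
grip_force: 68.7
```

```bash
python3 -m handwheel '0 0 0 0 0 0.0027 -1;0 0 0 0 0 0.0013 -1;0 0 0 0 0 0 -1';python3 -m handwheel '0 0 0 0 0 0.0027 -1;0 0 0 0 0 0.0013 -1;0 0 0 0 0 0 -1'
```

```text
clock: 13.53
ee_pos: [511.4, -117.3, 64.3]
ee_rot: [-0.263, 0.965, -0.0, 0.0]
force: [-0.8, 0.3, 3.2]
opening: 0.154
grip_force: 69.3
clock: 13.78
ee_pos: [511.4, -117.3, 61.3]
ee_rot: [-0.263, 0.965, -0.0, 0.0]
force: [-0.4, -0.6, 4.7]
opening: 0.149
grip_force: 69.4
```

Spring contact comes at TCP z of about 64.5, as predicted. I'll go down to a 40 mm underside (TCP about 54.7).

```bash
python3 -m handwheel '0 0 0 0 0 0.0027 -1;0 0 0 0 0 0.0027 -1;0 0 0 0 0 0.0034 -1;0 0 0 0 0 0 -1;0 0 0 0 0 0 -1'; python3 -m handwheel '0 0 0.04 0 0 0 -1;0 0 0.05 0 0 0 -1;0 0 0.06 0 0 0 -1;0 0 0.06 0 0 0 -1;0 0 0 0 0 0 -1'
```

```text
clock: 14.2
ee_pos: [511.5, -117.3, 54.7]
ee_rot: [-0.263, 0.965, -0.0, 0.0]
force: [-1.0, -0.1, 4.9]
opening: 0.15
grip_force: 69.7
clock: 14.62
ee_pos: [511.7, -117.3, 54.9]
ee_rot: [-0.098, 0.995, -0.0, 0.0]
force: [-0.6, 0.1, 5.0]
opening: 0.153
grip_force: 69.7
```

```bash
python3 -m handwheel '0 0 0.071 0 0 0 -1;0 0 0.071 0 0 0 -1;0 0 0.071 0 0 0 -1;0 0 0.071 0 0 0 -1;0 0 0.071 0 0 0 -1;0 0 0.071 0 0 0 -1;0 0 0 0 0 0 -1'; python3 -m handwheel '0 0 0.071 0 0 0 -1;0 0 0.071 0 0 0 -1;0 0 0.071 0 0 0 -1;0 0 0.071 0 0 0 -1;0 0 0.071 0 0 0 -1;0 0 0 0 0 0 -1;0 0 0 0 0 0 -1'; python3 - <<'E'
from h import *
s=read_state();q=s['ee_rot'];print(np.degrees(2*np.arctan2(q[1],q[0])),s['torque'],s['joints'])
f=grab_frame('wrist')[:,:,::-1];sc=grab_frame('scene')[:,:,::-1]
cv2.imwrite('pics/m7.png',np.hstack([cv2.resize(f[120:360,160:480],(480,360)),cv2.resize(sc[115:205,300:380],(320,360),interpolation=cv2.INTER_CUBIC)]))
E
```

```text
clock: 15.2
ee_pos: [511.7, -117.3, 54.9]
ee_rot: [0.235, 0.972, 0.0, 0.0]
force: [-0.1, 0.0, 5.9]
opening: 0.153
grip_force: 69.7
clock: 15.78
ee_pos: [511.8, -117.3, 55.0]
ee_rot: [0.491, 0.871, 0.0, 0.0]
force: [0.1, -0.2, 5.2]
opening: 0.15
grip_force: 69.7
121.2484412082339 [ 0.119 -0.009  0.01 ] [-0.225  0.023 -0.19   1.356  0.     0.8  ]
```

```bash
python3 -m handwheel '0 0 0 0 0 -0.0027 -1;0 0 0 0 0 -0.0027 -1;0 0 0 0 0 -0.0034 -1;0 0 0 0 0 0 -1;0 0 0 0 0 0 -1'; python3 -m handwheel '0 0 0 0 0 0 -0.5;0 0 0 0 0 0 -0.5;0 0 0 0 0 0 -0.2;0 0 0 0 0 0 0;0 0 0 0 0 0 0;0 0 0 0 0 0 0'; python3 -m handwheel '0 0 0 0 0 -0.02 0;0 0 0 0 0 -0.03 0;0 0 0 0 0 -0.03 0;0 0 0 0 0 -0.03 0;0 0 0 0 0 -0.03 0;0 0 0 0 0 -0.03 0;0 0 0 0 0 0 0;0 0 0 0 0 0 0'
python3 - <<'E'
from h import *
f=grab_frame('wrist')[:,:,::-1];sc=grab_frame('scene')[:,:,::-1]
cv2.imwrite('pics/m8.png',np.hstack([cv2.resize(f[120:360,160:480],(480,360)),cv2.resize(sc[115:205,300:380],(320,360),interpolation=cv2.INTER_CUBIC)]))
E
```

```text
clock: 16.3
ee_pos: [511.7, -117.3, 61.5]
ee_rot: [0.49, 0.872, 0.0, 0.0]
force: [2.7, -0.6, 3.2]
opening: 0.151
grip_force: 69.4
clock: 16.8
ee_pos: [511.1, -117.2, 61.0]
ee_rot: [0.49, 0.872, -0.0, -0.0]
force: [-0.6, 0.2, 0.7]
opening: 0.499
grip_force: 0.0
clock: 17.47
ee_pos: [511.9, -117.4, 189.8]
ee_rot: [0.49, 0.872, 0.0, 0.001]
force: [0.5, 0.1, -0.6]
opening: 0.498
grip_force: 0.0
```

View pics/m8.png

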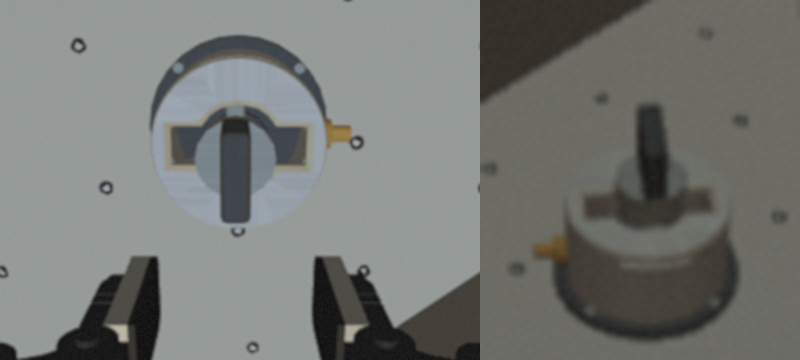

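The plug stands upright in the pot with its bar across the slots. The slots are empty and the gripper is clear.

```bash
python3 -c "
from plant import *
print(hand_in())"
```

```text
the job is handed in; nothing more can be done
None
```

The lug plug is in the oil pot, turned a quarter turn clockwise and released. In the last pictures it stands upright with its bar across the empty slots; the smooth plug was left alone, and the job was handed in at about 17.5 s.

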